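# Set the click dial of a drilling fixture and load the grooved block

### The arm

A 6-joint arm with a two-finger parallel gripper is mounted at the origin on the work surface. World frame = base frame: x ahead of the robot, y to its left, z up, the work surface at z = 0. Lengths are in m, angles in rad, forces in N, time in s.
With the tool pointing down it reaches from about 0.425 to 0.95 m from the base axis. Payload 3.5 kg.
Tool frame: the origin (TCP) lies at the very end of the fingers, on their centre line; the grasp point (between the pads) lies 19 mm behind it; z points along the fingers, y is the direction in which the jaws open and shut (so a half turn about z gives the same grasp; the last joint's range is limited). The gripper opens to 85 mm and grips with 20 to 120 N. Pads are 22 mm wide; open, the fingers measure 114 mm over their backs; the gripper's body (76 mm by 85 mm) begins 54 mm behind the grasp point. The pads swing forward as they close: fully open they stand 13 mm farther back than shut.
Start: joints at [1.009, 0.286, 1.577, -0, 1.279, -0.15], TCP at [0.27, 0.619, 0.231] pointing down, gripper open.
Joint ranges: [-2.77, 2.77], [-0.9, 2.22], [0.21, 2.48], [-1.53, 4.67], [0.24, 2.81], [-2.84, 2.84]. Speed limits (rad/s): [2.79, 2.79, 3.14, 3.14, 3.14, 3.14].

### API

Orientations are given as a unit quaternion [x, y, z, w].
In Python, from plant import get_state, vision, ctrl, cut_out gives the robot as it stands.
- The arm moves only by the tool jog_arm, never from a script. Its argument "commands" is text: rows parted by semicolons, each of 6 numbers parted by spaces: the shift along the world's x, y, z in m, then the turn, a rotation vector about the world's x, y, z in rad. A call has 1 to 20 rows; each row is the pose to reach, as a shift and turn from the pose commanded when the call began; what a row does not reach only later rows make up. A row lasts 1/8 s, in which the tool goes at most 62.5 mm and 10.7 degrees, less where a joint would pass 70% of its speed; a pose out of reach is approached as far as the arm can. A call with a gripper value outside its range is refused whole. "gripper" is the opening in per cent of the stroke, from 0 (shut) to 100 (fully open), set as the call begins (left out, the last holds). The fingers move at their own pace and stop on an object; "grip_force" is the grip in N (left out, the last holds). Time passes only in rows, so rows that repeat a pose let the fingers close. It gives the time, the measured TCP pose, the force and the opening at its end, in the units of the state.
- get_state(): the state, without advancing time (a new reading comes with each control period).
- vision.read_camera(name): name is "scene" or "top" or "wrist"; returns a dict with "frame" (384x512x3 uint8, red, green, blue), "z_map" (384x512 float32, m along the optical axis (not along the pixel's ray), 0 where there is no reading), "fx", "fy", "cx", "cy" (pixels), "D" ([k1, k2, p1, p2, k3] as OpenCV has them; the pictures are not rectified), "R" (3x3) and "t" (3): a world point X has camera coordinates R X + t. Camera axes: x right, y down, z forward; pixel columns grow to the right and rows downward; lengths in m; the calibration is good to about 2 mm. A picture is of the moment at which its call begins.
- ctrl.sign_off(): hands the job in, once; it reports no verdict.
Trained networks look in the newest picture that a camera, given by its name, has taken for a name from the list of things; names that differ only in an ending like _2 or _b are one class to them, and where a whole thing is asked for, a point or a joint stands for the part that bears it (a point fixed in the world has none). Each returns a list of dicts, best first, with "conf" (0 to 1); they miss things now and then, are a little off and sometimes report something else, mostly with a low value. They report only what shows in the picture. A call takes as long as a camera call.
- cut_out(camera, query): "pixels" (384x512 bool, what is visible of it) and "box" ([centre column, centre row, width, height] in pixels, round what is visible of it).
The state is a dict: "time": time; "qpos": joint angles; "dq": joint speeds; "joint_efforts": joint torques, N m; "eef_pos": TCP position; "tcp_rot": TCP orientation; "contact_force": force on the tool from outside, world axes, zero at the start; "wrist_torque": the same for the moment, N m; "opening": opening from 0.0 (shut) to 1.0 (fully open).
Only numpy, scipy, OpenCV 4.12 (cv2) and the standard library are available. Lean on these libraries where they do the work, as an engineer would, in place of code of your own. Each camera call takes 0.05 s, during which the arm holds its last target.

### The job

Set the drilling fixture's click dial to position 8: turn it clockwise, counting the clicks, until its pointer stands at the eighth mark after the long zero mark, and do not turn it past that, because the screw has slack. Then take the block with the groove across its top out of the rack and lower it gently, groove up, down between the two jaws until it sits flat on the fixture's plate; do not drop it. The rack's dividers and the jaws are close, so set the block down on the bench on the way and grip it by its other pair of sides; leave the other two blocks and the things lying about where they are.

Things in the scene. Friction and masses are not known exactly. Their poses are not given: they have to be found in the camera images.
- nest (a point): Where the block goes: point on top of the fixture's steel plate (12 mm above the bench), midway between the jaws as they stand with the dial at 8. Axes: z up, y from the fixed jaw towards the moving jaw and dial. Two guide strips, 8 mm high, 55 mm long, lie along y with 44 mm between them (x = +-22 mm); above them both x sides are open. The seated block's length lies along y.
- fixture: Drilling fixture, fixed to the bench; axes as the nest's. Steel plate 130 mm (x) by 262 mm (y), 12 mm thick, from y = -141 to +121 mm of its origin, which lies on the bench. The grey dial housing (110 x 110 mm, top 52 mm above the bench) is centred at y = +58 mm, the nest is at y = -81.5 mm.
- jaw (a joint): Position in m of the moving jaw, driven by the dial's screw: 3 mm per click towards +y. Two plain aluminium jaws face each other along the fixture's y, each 62 mm wide (x), 20 mm thick, tops 66 mm above the plate. The fixed jaw's face is 33.5 mm on the -y side of the nest. Gap between faces: 43 mm plus this value, so 67 mm with the dial at 8
- dial_grip (a point): Dial's black bar handle on top of the grey housing: point on the dial's upright axis, 82 mm above the bench, the height to grip at; it turns with the dial. Bar: along this point's x (-26 to +30 mm), 13 mm thick (y), top 12 mm above this point; under it a disc, radius 34 mm, its top 22 mm below this point. Pointer: a white line towards the point's -x, on the bar's top and on the disc
- dial (a joint): Dial angle in rad, 0 at the zero mark, growing clockwise from above; a click is 20 degrees (0.349), position 8 is 2.793. Steel marks on the housing round the disc: the longest (fixture's -x side) is 0, then clockwise 1 to 13, of which 5 and 10 are middle-long. Takes about 0.15 N m; let go, it settles in the nearest click. Stops just outside 0 and 13. Starts between 0 and 4
- block_mid (a point): Centre (half-way up) of the block to load: hardwood, 62 mm long (its x), 40 mm wide (its y), 60 mm high, 0.08 to 0.15 kg, with a groove 16 mm wide and 12 mm deep across the middle of its top, running along its y. It stands upright in one of the three bays of the rack. The same either way round.
- rack: Plywood rack, fixed: floor 130 (x) by 174 mm (y), 6 mm thick; origin under its centre. Four dividers, 50 mm long (x), 5 mm thick, tops 60 mm above the bench, at y = -78, -26, 26, 78 mm make three 47 mm bays centred at y = -52, 0, 52 mm. Each holds one block, its length along the rack's x, its ends standing out of the dividers; which block is in which bay varies
- plain_block: Another block in the rack, not to be used: 62 x 40 x 60 mm, no groove; origin at the centre of its underside.
- low_block: Another block in the rack, not to be used: 62 x 40 mm and only 44 mm high, no groove; origin at the centre of its underside.
- jar: Screw-top glass jar, loose, 66 mm diameter, 85 mm high; origin at the centre of its underside.
- tape: Roll of paper tape lying flat, loose, 86 mm diameter, 25 mm high; origin at the centre of its underside.
- tin: Open aluminium tin, loose, 70 mm diameter, 90 mm high; origin at the centre of its underside.
- glue: Glue bottle, loose, 64 mm diameter, 180 mm high; origin at the centre of its underside.
- mallet: Joiner's mallet lying down, loose: head 62 x 120 x 75 mm centred at +120 mm along its x, handle back to -160 mm; origin on the underside in the handle's line.

How it is judged:
On the way, in this order (a step that is already met when the one before it is completed fails the run):
1. the dial is set to position 8 and rests there, with the block still in the rack (value of joint dial between 2.68781 and 2.89725 rad and velocity of joint dial between -0.05 and 0.05 rad/s and distance of block_mid from where it was at the start of the episode below 0.02 m), for 0.3 s.
2. the block is set down on the open bench and let go of, upright (height (world z) of block_mid below 0.0325 m and angle between block_mid's own z axis and vertical below 0.05 rad and contact force between the fingers and block below 0.05 N and linear speed of block below 0.02 m/s), for 0.1 s.
At the end, for the whole second after the job is handed in: Dial at rest at 8 (within 0.3 click); the grooved block, released and at rest, stands upright between the jaws flat on the plate (centre within 4 mm in x, 4.5 mm in y of the nest, 27 to 32.5 mm above the plate, within 0.12 rad); other blocks within 20 mm, other things within 25 mm of their starts (value of joint dial between 2.68781 and 2.89725 rad and x of block_mid in the frame of nest between -0.004 and 0.004 m and y of block_mid in the frame of nest between -0.0045 and 0.0045 m and z of block_mid in the frame of nest between 0.027 and 0.0325 m and angle between block_mid's own z axis and vertical below 0.05 rad and angle between the x axis of block_mid and the y axis of nest, either way round below 0.12 rad and linear speed of block below 0.01 m/s and velocity of joint dial below 0.05 rad/s); the robot touches nothing.
It fails at once if the dial is turned past position 8 (by more than 0.6 of a click) (value of joint dial above 3.00197 rad).
It fails at once if the block is dropped (falls free faster than 0.4 m/s) (linear speed of block above 0.4 m/s and contact force between the fingers and block below 0.05 N).
It fails at once if another block of the rack is moved by more than 20 mm (distance of any of plain_block, low_block from where it was at the start of the episode above 0.02 m).
It fails at once if a thing lying about is moved by more than 25 mm (distance of any of jar, tape, tin, glue, mallet from where it was at the start of the episode above 0.025 m).
It also fails if it takes over 72 s, if anything falls off the work surface, if the arm or the gripper's body presses on something with over 40 N, if the wrist force passes 120 N, or if a joint passes its speed limit or range.

## Working session

There is one attempt and no reset: what is moved stays moved. The work goes in short steps, Python scripts to look and compute and a tool call to move; the robot and the scene stay as the last step left them, time stands still between calls to the robot, and variables do not carry over. Pictures are saved under pics/ and viewed, and the job is handed in when it is done.

Besides the shell and the picture viewer there is one more tool, called after ">>>" in YAML: its name, and indented under it one key for each argument. jog_arm: Moves the arm, as the interface text tells. Its arguments: {"type":"object","properties":{"commands":{"type":"string"},"gripper":{"type":"number"},"grip_force":{"type":"number"}},"required":["commands"]}

```bash
ls; mkdir -p pics
python3 - <<'E'
from plant import get_state, vision
import cv2,pickle
s=get_state(); print(s)
for n in ["scene","top","wrist"]:
    c=vision.read_camera(n); pickle.dump(c,open(f"pics/{n}0.pkl","wb"))
    cv2.imwrite(f"pics/{n}0.png",c["frame"][:,:,::-1])
    print(n,c["fx"],c["fy"],c["cx"],c["cy"],c["D"],c["R"],c["t"])
E
```

```text
pics
{'time': 0.0, 'qpos': array([ 1.00898757e+00,  2.87186401e-01,  1.57818338e+00,  1.87534843e-06,
        1.27865360e+00, -1.50047161e-01]), 'dq': array([ 2.22027902e-04, -7.33889489e-05, -8.10660028e-05, -5.67638829e-04,
       -2.03720049e-04,  4.20461597e-04]), 'joint_efforts': array([-8.08984896e-05, -4.05990958e+01, -2.92619240e+01, -9.75078228e-05,
        5.88705720e-03, -1.53202016e-06]), 'eef_pos': array([0.26979044, 0.61800486, 0.22992993]), 'tcp_rot': array([ 2.04429550e-01,  9.78880525e-01, -1.13887541e-03, -4.24347069e-04]), 'contact_force': array([-0.17669383, -0.99238652,  0.53063609]), 'wrist_torque': array([ 0.03884163,  0.01681333, -0.01691893]), 'opening': 0.9994313579023323}
scene 414.0772194938917 414.0772194938917 257.06804182421195 189.8811653612185 [0.00267591 0.         0.         0.         0.        ] [[ 0.2930281   0.9560819  -0.00647545]
 [ 0.51715536 -0.16419137 -0.83999496]
 [-0.80416719  0.24279331 -0.54255556]] [-0.15809916 -0.22167703  1.90428251]
top 474.87986400990854 474.87986400990854 252.26741890632704 196.56654691930467 [-1.8518437e-05  0.0000000e+00  0.0000000e+00  0.0000000e+00
  0.0000000e+00] [[ 0.02748505 -0.9995177   0.01445497]
 [-0.99163327 -0.02908708 -0.12576727]
 [ 0.12612706 -0.01087731 -0.99195446]] [-0.03918965  0.56568192  1.39663808]
wrist 277.51241240922167 277.51241240922167 253.38129687792875 193.54383448890238 [-0.06655636  0.          0.          0.          0.        ] [[ 4.00844730e-01  9.16145515e-01 -9.47621922e-04]
 [ 8.76607764e-01 -3.83244622e-01  2.91002385e-01]
 [ 2.66237359e-01 -1.17477465e-01 -9.56721858e-01]] [-0.67449699 -0.03627608  0.37929994]
```

View pics/top0.png

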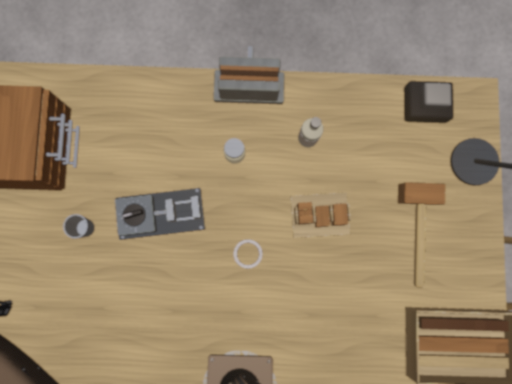

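View pics/scene0.png

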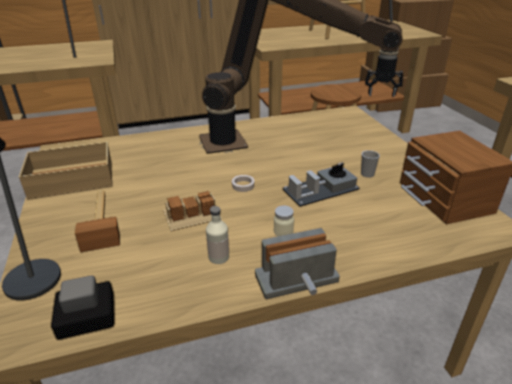

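View pics/wrist0.png

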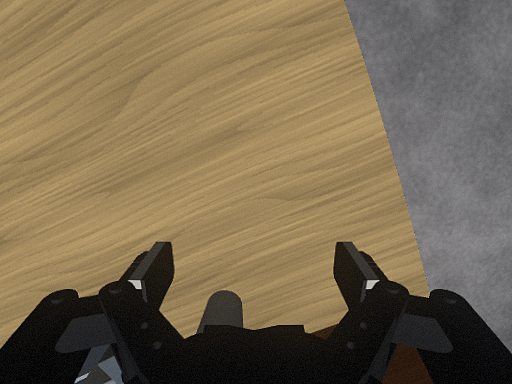

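```bash
cat > h.py <<'E'
import numpy as np,cv2,pickle
from plant import get_state, vision, ctrl, cut_out
def snap(n,tag):
    c=vision.read_camera(n); pickle.dump(c,open(f"pics/{n}{tag}.pkl","wb")); cv2.imwrite(f"pics/{n}{tag}.png",c["frame"][:,:,::-1]); return c
def load(n): return pickle.load(open(f"pics/{n}.pkl","rb"))
def K(c): return np.array([[c["fx"],0,c["cx"]],[0,c["fy"],c["cy"]],[0,0,1]])
def pix2plane(c,uv,z):
    uv=np.asarray(uv,float).reshape(-1,1,2)
    n=cv2.undistortPoints(uv,K(c),np.array(c["D"])).reshape(-1,2)
    d=np.c_[n,np.ones(len(n))]@c["R"]; o=-c["R"].T@c["t"]
    s=(z-o[2])/d[:,2]; return o+d*s[:,None]
def proj(c,P):
    return cv2.projectPoints(np.asarray(P,float).reshape(-1,3),cv2.Rodrigues(np.array(c["R"]))[0],np.array(c["t"]),K(c),np.array(c["D"]))[0].reshape(-1,2)
def cloud(c,mask=None):
    z=c["z_map"]; m=z>0
    if mask is not None: m&=mask
    v,u=np.nonzero(m)
    n=cv2.undistortPoints(np.c_[u,v].astype(float).reshape(-1,1,2),K(c),np.array(c["D"])).reshape(-1,2)
    P=np.c_[n,np.ones(len(n))]*z[v,u][:,None]
    return (P-c["t"])@c["R"],np.c_[u,v]
def crop(name,x0,y0,w,h,out,s):
    i=cv2.imread(f"pics/{name}.png")[y0:y0+h,x0:x0+w]; cv2.imwrite(f"pics/{out}.png",cv2.resize(i,None,fx=s,fy=s,interpolation=cv2.INTER_CUBIC))
E
python3 - <<'E'
from h import *
crop("top0",105,180,110,65,"c1",7); crop("top0",280,185,80,60,"c2",8)
c=load("top0")
print(pix2plane(c,[[133,214]],.082),pix2plane(c,[[184,209]],.078),pix2plane(c,[[305,213],[322,215],[340,214]],.066))
E
```

```text
[[0.49973597 0.3211798  0.082     ]] [[0.51891613 0.17507383 0.078     ]] [[ 0.51854049 -0.17936762  0.066     ]
 [ 0.51407422 -0.22957715  0.066     ]
 [ 0.51855992 -0.28270022  0.066     ]]
```

View pics/c1.png

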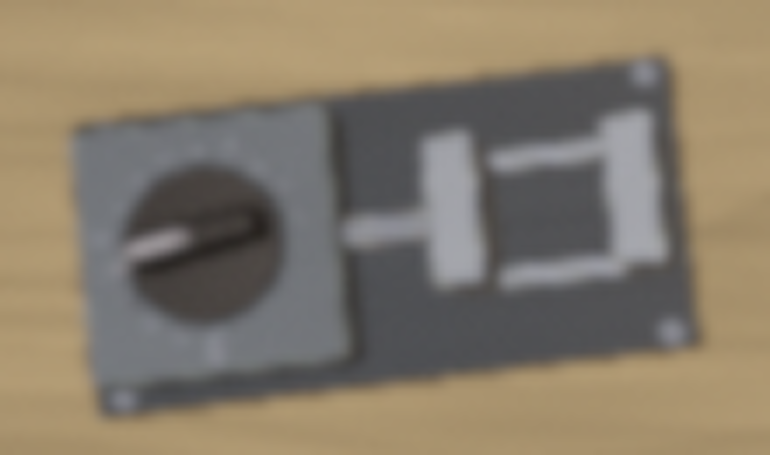

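View pics/c2.png

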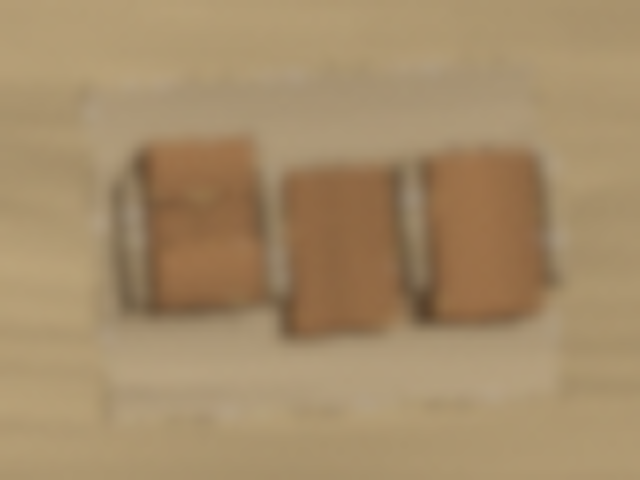

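Run:
```python
from h import *
from scipy.spatial.transform import Rotation as Ro
c=load("wrist0"); s=get_state()
T=Ro.from_quat(s['tcp_rot']).as_matrix(); o=-c["R"].T@c["t"]
print(T, T.T@(o-s['eef_pos']), T.T@c["R"].T)
for n in ["dial","fixture","rack","jar","tape","tin","glue","mallet","block_mid","plain_block","low_block"]:
    vision.read_camera("top") if n=="dial" else 0
    r=cut_out("top",n)
    for d in r[:2]: 
        C=load("top0"); P,_=cloud(C,d["pixels"]); print(n,round(d["conf"],2),np.round(d["box"]),np.round(P.min(0),3),np.round(P.max(0),3),np.round(np.median(P,0),3))
```

```text
[[-9.16392929e-01  4.00278675e-01 -9.91080942e-04]
 [ 4.00279805e-01  9.16391619e-01 -1.57442137e-03]
 [ 2.78010968e-04 -1.83949830e-03 -9.99998269e-01]] [ 0.07518765  0.00015162 -0.1425307 ] [[-6.16990932e-04 -9.56641337e-01 -2.91267869e-01]
 [ 9.99999412e-01 -8.50064034e-04  6.73661073e-04]
 [-8.92048369e-04 -2.91267282e-01  9.56641299e-01]]
dial 0.6 [132. 213.  24.  20.] [0.469 0.291 0.054] [0.535 0.356 0.103] [0.498 0.321 0.063]
fixture 0.63 [161. 215.  92.  51.] [ 0.429  0.12  -0.006] [0.592 0.398 0.103] [0.506 0.258 0.029]
rack 0.72 [320. 215.  62.  47.] [ 0.45  -0.323 -0.002] [ 0.593 -0.146  0.069] [ 0.515 -0.229  0.009]
rack 0.56 [157. 215.  86.  56.] [ 0.429  0.12  -0.002] [0.592 0.396 0.103] [0.506 0.257 0.033]
jar 0.89 [236. 150.  23.  24.] [ 0.673  0.003 -0.004] [0.755 0.068 0.094] [0.696 0.033 0.085]
tape 0.73 [250. 252.  27.  27.] [ 0.358 -0.054  0.02 ] [0.436 0.024 0.036] [ 0.392 -0.013  0.027]
tin 0.61 [ 80. 226.  32.  21.] [ 0.428  0.447 -0.006] [0.499 0.55  0.099] [0.462 0.495 0.053]
tin 0.29 [132. 214.  26.  18.] [0.469 0.291 0.054] [0.531 0.356 0.103] [0.498 0.321 0.063]
glue 0.69 [311. 133.  27.  33.] [ 0.729 -0.221 -0.002] [ 0.828 -0.159  0.188] [ 0.749 -0.184  0.121]
mallet 0.62 [ 81. 225.  32.  21.] [ 0.428  0.447 -0.006] [0.501 0.55  0.099] [0.462 0.495 0.052]
mallet 0.56 [420. 237.  46. 104.] [ 0.314 -0.618 -0.002] [ 0.631 -0.47   0.09 ] [ 0.561 -0.524  0.056]
block_mid 0.85 [304. 212.  18.  22.] [ 0.488 -0.209  0.007] [ 0.552 -0.156  0.077] [ 0.52  -0.178  0.066]
block_mid 0.53 [157. 213.  88.  51.] [ 0.429  0.12  -0.007] [0.592 0.402 0.103] [0.506 0.258 0.026]
plain_block 0.84 [338. 216.  17.  22.] [ 0.487 -0.307  0.007] [ 0.558 -0.259  0.077] [ 0.518 -0.282  0.068]
plain_block 0.67 [165. 210.  18.  22.] [0.485 0.203 0.008] [0.555 0.272 0.086] [0.514 0.219 0.067]
low_block 0.51 [321. 215.  14.  25.] [ 0.482 -0.265  0.002] [ 0.546 -0.211  0.06 ] [ 0.512 -0.232  0.052]
```

>>> jog_arm:
  commands: "0.23 -0.297 0.02 0 0 -1.16;0.23 -0.297 0.02 0 0 -1.16;0.23 -0.297 0.02 0 0 -1.16;0.23 -0.297 0.02 0 0 -1.16;0.23 -0.297 0.02 0 0 -1.16;0.23 -0.297 0.02 0 0 -1.16;0.23 -0.297 0.02 0 0 -1.16;0.23 -0.297 0.02 0 0 -1.16;0.23 -0.297 0.02 0 0 -1.16;0.23 -0.297 0.02 0 0 -1.16"

```text
time: 2.0
eef_pos: [0.4992, 0.3228, 0.2512]
tcp_rot: [0.707, 0.708, -0.0, -0.0]
contact_force: [-0.7, -0.4, -0.4]
opening: 1.002
```

Run:
```python
from h import *
snap("wrist",1); print(get_state()['eef_pos'],get_state()['tcp_rot'])
crop("wrist1",0,0,512,384,"w1",1.5)
```

```text
[0.4993187  0.32263749 0.25122169] [ 7.06627631e-01  7.07585595e-01 -1.06903268e-04 -7.02370956e-05]
```

View pics/w1.png

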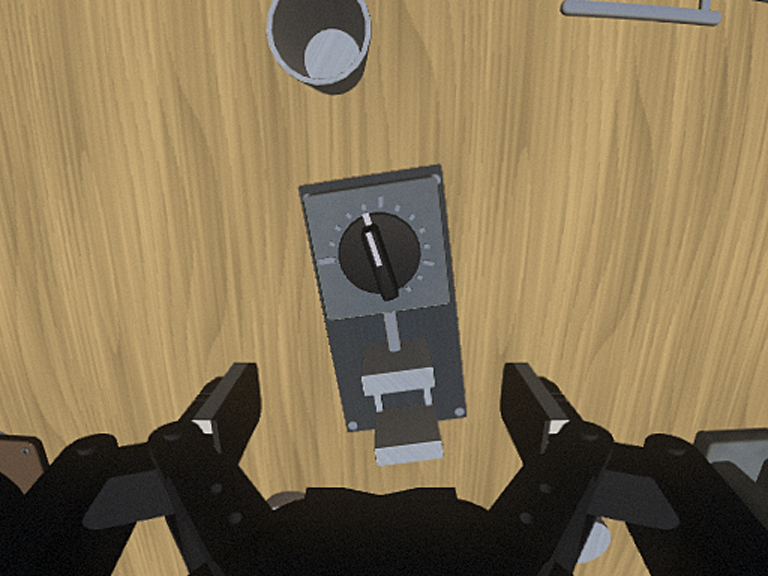

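Run:
```python
from h import *
crop("wrist1",190,100,130,120,"w1c",6)
```

```text
(no output)
```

View pics/w1c.png

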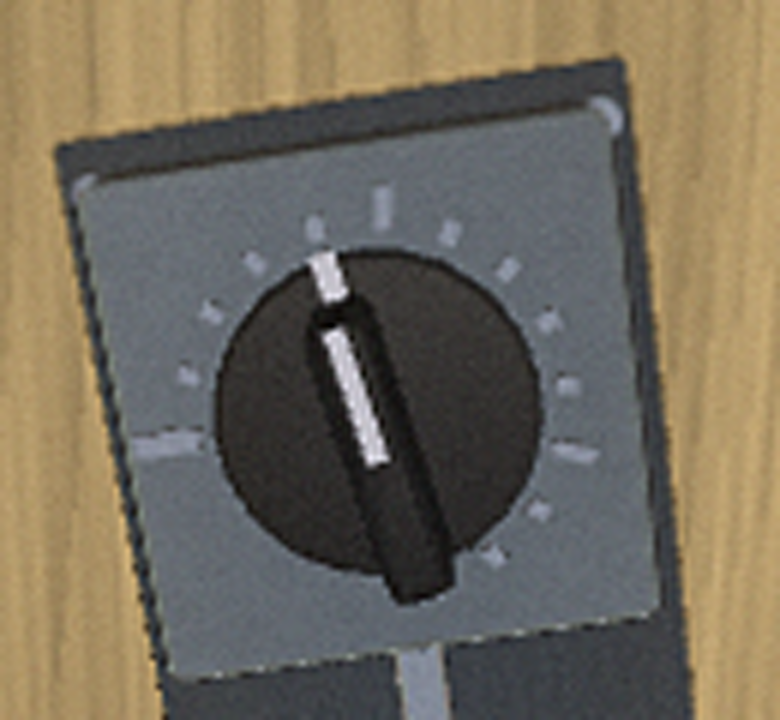

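```bash
cat > fx.py <<'E'
from h import *
from scipy.optimize import least_squares
def fit(c,uv):
    # marks 0..n at radius differing: use direction only + centre
    P=pix2plane(c,uv,.052)[:,:2]
    k=np.arange(len(P))
    def r(p):
        a=np.pi+p[2]-k*np.radians(20)
        d=P-p[:2]; return d[:,1]*np.cos(a)-d[:,0]*np.sin(a)
    s=least_squares(r,[.5,.32,0]); return s.x,r(s.x),np.linalg.norm(P-s.x[:2],axis=1)
E
python3 - <<'E'
from fx import *
c=load("wrist1")
m=np.array([(165,443),(188,376),(212,311),(255,263),(315,228),(382,207),(451,233),(509,268),(549,320),(568,385),(575,452),(540,510),(494,556)])/6+[190,100]-.4
p,r,rad=fit(c,m); print(p,np.degrees(p[2]),r.round(4),rad.round(4))
def ang(v): return np.degrees(np.pi+p[2]-np.arctan2(v[1],v[0]))%360
q=pix2plane(c,[np.array(x)/6+[190,100]-.4 for x in [(323,255),(338,300)]],.060); print(q); print([ang(v[:2]-p[:2]) for v in q])
q=pix2plane(c,[np.array(x)/6+[190,100]-.4 for x in [(331,335),(378,462)]],.094); print(q); print(ang(q[0,:2]-q[1,:2]))
# nest
R=lambda a:np.array([[np.cos(a),-np.sin(a)],[np.sin(a),np.cos(a)]])
print("nest",p[:2]+R(p[2])@[0,-.1395])
o=p[:2]+R(p[2])@[0,-.058]
W=lambda x,y,z:np.r_[o+R(p[2])@[x,y],z]
cor=[W(sx*.065,y,.012) for sx in(-1,1) for y in(-.141,.121)]+[W(sx*.055,.058+sy*.055,.052) for sx in(-1,1) for sy in(-1,1)]
ja=[W(sx*.031,y,.078) for sx in(-1,1) for y in(-.115,-.135,-.060,-.040)]
im=cv2.imread("pics/wrist1.png")
im=cv2.resize(im,None,fx=3,fy=3,interpolation=cv2.INTER_CUBIC)
for P,col in((cor,(0,0,255)),(ja,(0,255,0))):
  for u in proj(c,P): cv2.circle(im,tuple(int(round(v*3+1)) for v in u),3,col,1)
cv2.imwrite("pics/w1o.png",im[300:940,520:1020])
E
```

```text
[0.49750507 0.32688833 0.14913485] 8.544797596447664 [-0.0002  0.0003 -0.0003  0.0002 -0.      0.0002 -0.0003 -0.0002  0.0002
 -0.0001  0.      0.      0.    ] [0.0452 0.0402 0.0401 0.0399 0.0402 0.0423 0.04   0.0403 0.0403 0.04
 0.0424 0.0404 0.04  ]
[[0.48663172 0.36042457 0.06      ]
 [0.48955996 0.35147098 0.06      ]]
[np.float64(80.58071386223162), np.float64(80.63397436823071)]
[[0.48915015 0.34982919 0.094     ]
 [0.4976602  0.32624231 0.094     ]]
78.70555882883161
nest [0.51823235 0.18893678]
```

View pics/w1o.png

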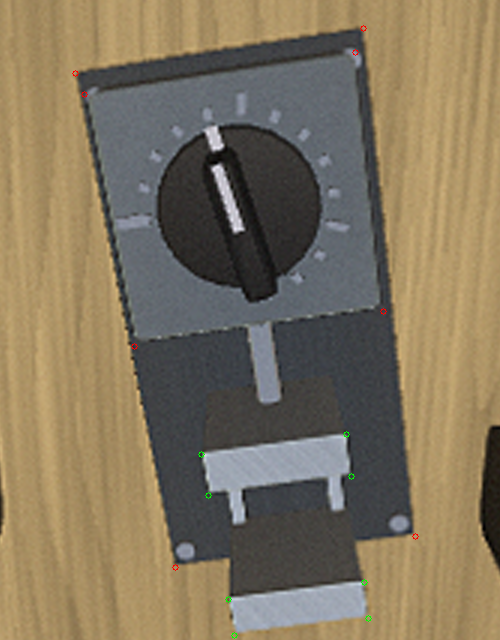

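>>> jog_arm:
  commands: "-0.002 0.0045 -0.06 0 0 0.32;-0.002 0.0045 -0.06 0 0 0.32;-0.002 0.0045 -0.1 0 0 0.32;-0.002 0.0045 -0.1 0 0 0.32;-0.002 0.0045 -0.1 0 0 0.32"
  gripper: 65

```text
time: 2.68
eef_pos: [0.4984, 0.3267, 0.1524]
tcp_rot: [0.586, 0.811, 0.0, 0.0]
contact_force: [0.4, 0.6, 1.0]
opening: 0.651
```

Run:
```python
from h import *
snap("wrist",2); print(get_state()['eef_pos'],get_state()['tcp_rot'],get_state()['opening'])
```

```text
[0.49889888 0.32677279 0.15310583] [5.85601621e-01 8.10597939e-01 1.13222965e-03 6.63931033e-04] 0.649889119173845
```

View pics/wrist2.png

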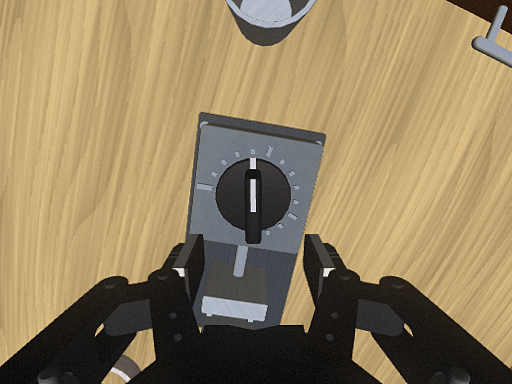

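>>> jog_arm:
  commands: "-0.0005 0 -0.045 0 0 0;-0.0005 0 -0.075 0 0 0;-0.0005 0 -0.085 0 0 0;-0.0005 0 -0.085 0 0 0"

```text
time: 3.22
eef_pos: [0.4983, 0.3264, 0.0673]
tcp_rot: [0.586, 0.81, 0.0, 0.0]
contact_force: [1.1, 0.5, 0.7]
opening: 0.648
```

>>> jog_arm:
  commands: "0 0 0 0 0 0;0 0 0 0 0 0;0 0 0 0 0 0;0 0 0 0 0 0;0 0 0 0 0 0;0 0 0 0 0 0"
  gripper: 0
  grip_force: 40

```text
time: 3.98
eef_pos: [0.4981, 0.3263, 0.0679]
tcp_rot: [0.586, 0.811, 0.0, 0.0]
contact_force: [-1.7, -0.4, 6.4]
opening: 0.145
```

Run:
```python
from h import *
snap("wrist",3); print(get_state()['eef_pos'],get_state()['tcp_rot'],get_state()['contact_force'],get_state()['wrist_torque'])
```

```text
[0.49812447 0.32633965 0.06786677] [5.85696272e-01 8.10530463e-01 4.08764534e-04 2.80848212e-04] [-2.58067447 -1.73279692  7.53142916] [-0.1776413   0.33845428  0.04942861]
```

View pics/wrist3.png

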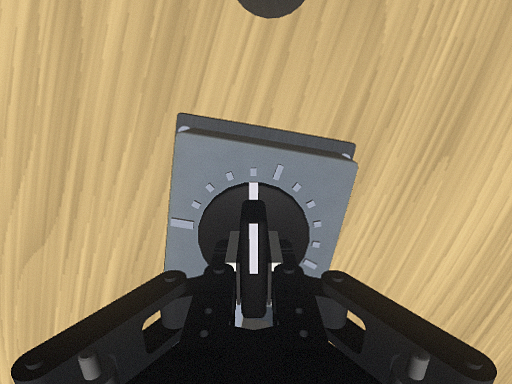

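>>> jog_arm:
  commands: "0 0 0.001 0 0 -0.1;0 0 0.001 0 0 -0.2;0 0 0.001 0 0 -0.3;0 0 0.001 0 0 -0.4;0 0 0.001 0 0 -0.5;0 0 0.001 0 0 -0.6;0 0 0.001 0 0 -0.7;0 0 0.001 0 0 -0.8;0 0 0.001 0 0 -0.9;0 0 0.001 0 0 -1.0;0 0 0.001 0 0 -1.05;0 0 0.001 0 0 -1.05"

```text
time: 5.52
eef_pos: [0.4981, 0.3263, 0.0679]
tcp_rot: [0.913, 0.408, 0.001, 0.0]
contact_force: [-1.6, 0.2, 4.1]
opening: 0.144
```

Run:
```python
from h import *
snap("wrist",4); print(get_state()['eef_pos'],get_state()['tcp_rot'],get_state()['contact_force'],get_state()['wrist_torque'])
```

```text
[0.49806211 0.32624133 0.067914  ] [9.12935388e-01 4.08103691e-01 5.95131015e-04 3.03274572e-05] [0.3642666  0.88064903 0.32311367] [ 0.00735753 -0.03734046  0.05778774]
```

View pics/wrist4.png

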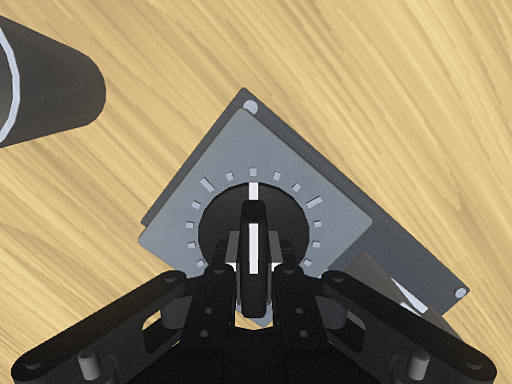

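>>> jog_arm:
  commands: "0 0 0 0 0 -0.1;0 0 0 0 0 -0.2;0 0 0 0 0 -0.3;0 0 0 0 0 -0.345;0 0 0 0 0 -0.345;0 0 0 0 0 -0.345"

```text
time: 6.32
eef_pos: [0.498, 0.3262, 0.0679]
tcp_rot: [0.969, 0.245, 0.001, -0.0]
contact_force: [-0.8, 0.2, 4.6]
opening: 0.144
```

>>> jog_arm:
  commands: "0 0 0 0 0 0;0 0 0 0 0 0;0 0 0 0 0 0;0 0 0 0 0 0;0 0 0.06 0 0 0;0 0 0.12 0 0 0;0 0 0.15 0 0 0;0 0 0.15 0 0 0"
  gripper: 65

```text
time: 7.32
eef_pos: [0.4993, 0.3269, 0.2212]
tcp_rot: [0.97, 0.245, 0.004, -0.001]
contact_force: [-0.1, 0.5, -0.3]
opening: 0.648
```

Run:
```python
from h import *
snap("wrist",5); print(get_state()['eef_pos'],get_state()['tcp_rot'],get_state()['contact_force'],get_state()['wrist_torque'])
crop("wrist5",130,60,260,200,"w5c",3)
```

```text
[0.4980301  0.32625725 0.21822975] [ 9.69543408e-01  2.44916845e-01  1.13129474e-03 -1.95596203e-04] [ 0.82176875 -0.58506313 -0.97264049] [ 0.06605038  0.00325377 -0.00868077]
```

View pics/w5c.png

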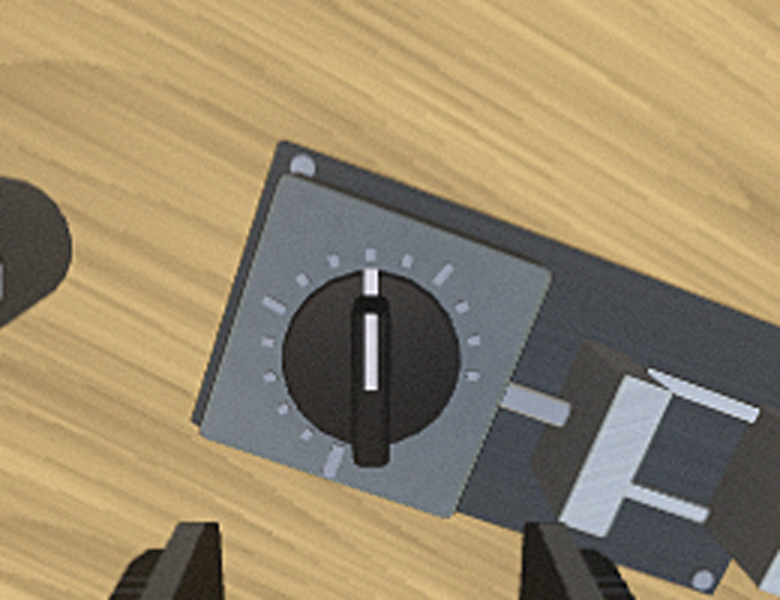

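>>> jog_arm:
  commands: "0.0225 -0.5 0 0 0 1.13;0.0225 -0.5 0 0 0 1.13;0.0225 -0.5 0 0 0 1.13;0.0225 -0.5 0 0 0 1.13;0.0225 -0.5 0 0 0 1.13;0.0225 -0.5 0 0 0 1.13;0.0225 -0.5 0 0 0 1.13;0.0225 -0.5 0 0 0 1.13;0.0225 -0.5 0 0 0 1.13;0.0225 -0.5 0 0 0 1.13;0.0225 -0.5 0 0 0 1.13;0.0225 -0.5 0 0 0 1.13"
  gripper: 100

```text
time: 8.88
eef_pos: [0.5198, -0.1724, 0.2164]
tcp_rot: [0.687, 0.727, -0.0, -0.001]
contact_force: [0.4, -0.6, 0.2]
opening: 0.998
```

Run:
```python
from h import *
snap("wrist",6); print(get_state()['eef_pos'],get_state()['tcp_rot'],get_state()['contact_force'])
crop("wrist6",130,80,260,200,"w6c",3)
```

```text
[ 0.51999336 -0.17249417  0.216743  ] [ 6.87098695e-01  7.26563896e-01 -5.57730322e-05 -5.34310773e-04] [ 0.16095644  0.12749816 -0.60198734]
```

View pics/w6c.png

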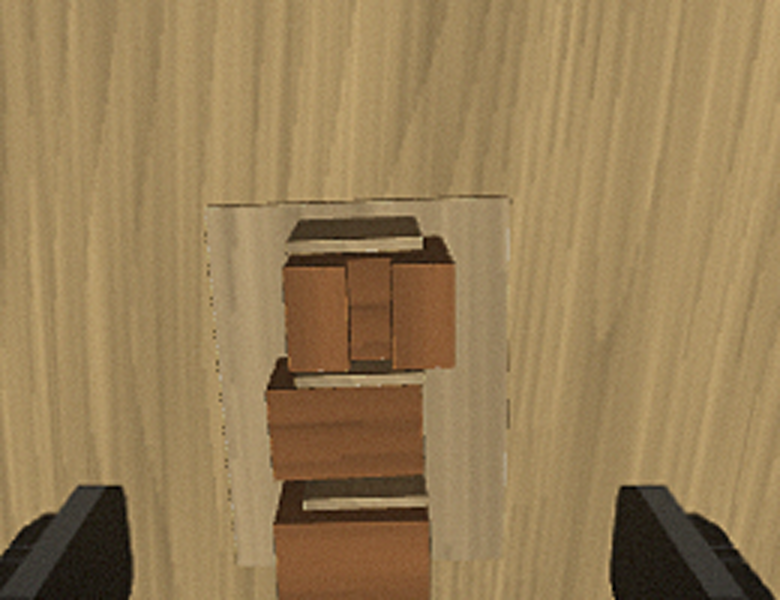

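Run:
```python
from h import *
c=load("wrist6")
uv=np.array([(284,264),(455,262),(455,368),(287,372)])/3+[130,80]-.3
P=pix2plane(c,uv,.066)[:,:2]; print(P,P.mean(0))
e=(P[1]-P[0]+P[2]-P[3]); print(np.degrees(np.arctan2(e[1],e[0])), [np.linalg.norm(P[i]-P[(i+1)%4]) for i in range(4)])
z=c["z_map"]; C,uvp=cloud(c)
m=(abs(C[:,2]-.066)<.008)&(C[:,0]<.58)&(C[:,0]>.46)&(C[:,1]>-.21)&(C[:,1]<-.14)
print(C[m].mean(0),C[m].min(0),C[m].max(0),m.sum())
r=pix2plane(c,np.array([(207,206),(510,197)])/3+[130,80]-.3,.006); print(r)
# dividers top
print(pix2plane(c,np.array([(288,246),(423,243),(295,381),(423,378)])/3+[130,80]-.3,.060))
```

```text
[[ 0.48705069 -0.1590974 ]
 [ 0.54816274 -0.15499307]
 [ 0.55151448 -0.19488961]
 [ 0.48919684 -0.19991196]] [ 0.51898119 -0.17722301]
4.2288815209669925 [np.float64(0.06124972044300737), np.float64(0.040037081516418535), np.float64(0.06251968962308285), np.float64(0.040870947209816745)]
[ 0.51784933 -0.17632029  0.06454334] [ 0.48662251 -0.20872185  0.05810056] [ 0.55113159 -0.1480486   0.06837707] 1946
[[ 0.447951   -0.14832088  0.006     ]
 [ 0.57586803 -0.13749655  0.006     ]]
[[ 0.48775543 -0.15361582  0.06      ]
 [ 0.53665377 -0.14982658  0.06      ]
 [ 0.49180699 -0.2054541   0.06      ]
 [ 0.5404259  -0.20154579  0.06      ]]
```

>>> jog_arm:
  commands: "-0.001 -0.0038 -0.06 0 0 0.02;-0.001 -0.0038 -0.11 0 0 0.02;-0.001 -0.0038 -0.15 0 0 0.02;-0.001 -0.0038 -0.18 0 0 0.02;-0.001 -0.0038 -0.196 0 0 0.02;-0.001 -0.0038 -0.196 0 0 0.02;-0.001 -0.0038 -0.196 0 0 0.02"

```text
time: 9.8
eef_pos: [0.5203, -0.1781, 0.0228]
tcp_rot: [0.68, 0.733, 0.0, 0.001]
contact_force: [0.6, -1.0, 0.4]
opening: 1.003
```

>>> jog_arm:
  commands: "0 0 0 0 0 0;0 0 0 0 0 0;0 0 0 0 0 0;0 0 0 0 0 0"
  gripper: 50
  grip_force: 40

```text
time: 10.3
eef_pos: [0.5202, -0.1784, 0.0228]
tcp_rot: [0.68, 0.733, 0.0, 0.001]
contact_force: [0.3, 0.3, 6.4]
opening: 0.72
```

Run:
```python
from h import *
snap("wrist",7); s=get_state(); print(s['eef_pos'],s['tcp_rot'],s['contact_force'],s['opening'])
```

```text
[ 0.52024667 -0.1783512   0.02284313] [6.80466913e-01 7.32777684e-01 3.01233725e-04 1.24710527e-03] [0.13859608 0.67526087 6.70161593] 0.7207122128358797
```

View pics/wrist7.png

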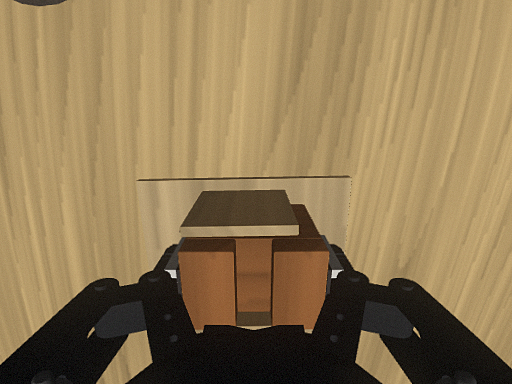

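>>> jog_arm:
  commands: "0 0 0.02 0 0 0;0 0 0.05 0 0 0;0 0 0.085 0 0 0;0 0 0.1 0 0 0;0.031 0.167 0.1 0 0 -1.496;0.031 0.167 0.1 0 0 -1.496;0.031 0.167 0.1 0 0 -1.496;0.031 0.167 0.1 0 0 -1.496;0.031 0.167 0.1 0 0 -1.496;0.031 0.167 0.1 0 0 -1.496;0.031 0.167 0.1 0 0 -1.496;0.031 0.167 0.1 0 0 -1.496;0.031 0.167 0.1 0 0 -1.496;0.031 0.167 0.1 0 0 -1.496;0.031 0.167 0.1 0 0 -1.496"

```text
time: 12.22
eef_pos: [0.5496, -0.0107, 0.1206]
tcp_rot: [0.997, 0.075, -0.001, -0.0]
contact_force: [-0.0, 0.8, -1.1]
opening: 0.716
```

Run:
```python
from h import *
snap("wrist",8); snap("scene",8); s=get_state(); print(s['eef_pos'],s['tcp_rot'],s['contact_force'],s['opening'])
crop("scene8",130,100,250,180,"s8c",3)
```

```text
[ 0.54991591 -0.01072187  0.12097559] [ 9.97221331e-01  7.44951036e-02 -3.01543065e-04 -7.78119392e-05] [-0.38655644  0.33630867 -0.61401643] 0.7211281441747345
```

View pics/wrist8.png

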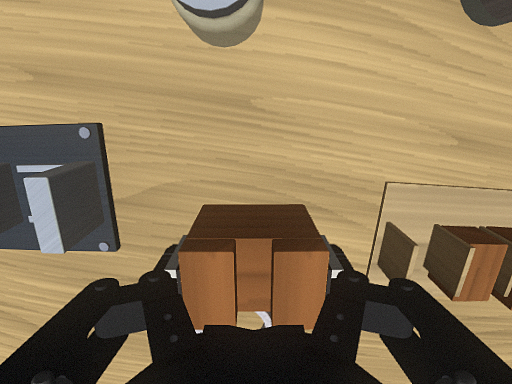

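View pics/s8c.png

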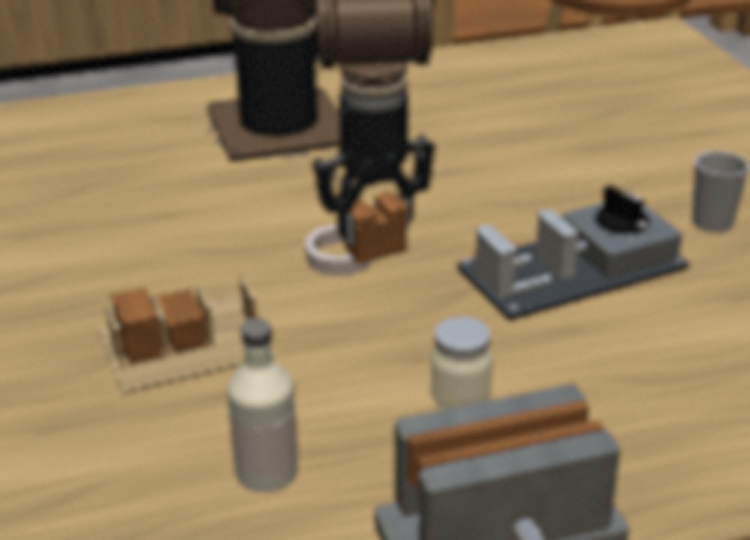

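>>> jog_arm:
  commands: "0 0 -0.04 0 0 0;0 0 -0.07 0 0 0;0 0 -0.09 0 0 0;0 0 -0.098 0 0 0;0 0 -0.101 0 0 0;0 0 -0.103 0 0 0;0 0 -0.103 0 0 0"

```text
time: 13.2
eef_pos: [0.5507, -0.0108, 0.0191]
tcp_rot: [0.997, 0.074, 0.001, 0.0]
contact_force: [0.4, -0.4, -0.4]
opening: 0.722
```

>>> jog_arm:
  commands: "0 0 -0.0005 0 0 0;0 0 -0.001 0 0 0;0 0 -0.001 0 0 0"

```text
time: 13.58
eef_pos: [0.5501, -0.0107, 0.0174]
tcp_rot: [0.997, 0.074, 0.0, 0.0]
contact_force: [0.5, 0.0, -1.3]
opening: 0.719
```

>>> jog_arm:
  commands: "0 0 -0.0005 0 0 0;0 0 -0.001 0 0 0;0 0 -0.001 0 0 0"

```text
time: 13.95
eef_pos: [0.5502, -0.0107, 0.0169]
tcp_rot: [0.997, 0.074, -0.0, 0.0]
contact_force: [-2.2, 0.5, 4.2]
opening: 0.722
```

>>> jog_arm:
  commands: "0 0 0 0 0 0;0 0 0 0 0 0;0 0 0 0 0 0;0 0 0 0 0 0"
  gripper: 95

```text
time: 14.45
eef_pos: [0.5501, -0.0107, 0.0162]
tcp_rot: [0.997, 0.074, -0.0, -0.0]
contact_force: [0.5, 0.1, -0.3]
opening: 0.95
```

>>> jog_arm:
  commands: "0 0 0.03 0 0 0;0 0 0.08 0 0 0;0 0 0.14 0 0 0;0 0 0.2 0 0 0.2;0 0 0.2 0 0 1.57;0 0 0.2 0 0 1.57;0 0 0.2 0 0 1.57;0 0 0.2 0 0 1.57;0 0 0.2 0 0 1.57;0 0 0.2 0 0 1.57;0 0 0.2 0 0 1.57;0 0 0.2 0 0 1.57;0 0 0.2 0 0 1.57;0 0 0.2 0 0 1.57;0 0 0.2 0 0 1.57"

```text
time: 16.32
eef_pos: [0.5501, -0.0107, 0.2163]
tcp_rot: [0.653, 0.757, -0.0, -0.0]
contact_force: [0.3, 0.2, -0.6]
opening: 0.951
```

Run:
```python
from h import *
snap("wrist",9); s=get_state(); print(s['eef_pos'],s['tcp_rot'],s['contact_force'],s['opening'])
crop("wrist9",130,80,260,200,"w9c",3)
```

```text
[ 0.55011453 -0.01073585  0.2162944 ] [ 6.53068558e-01  7.57298791e-01 -1.50887686e-05 -8.68824491e-06] [ 0.06423114 -0.38596003  0.21650201] 0.9531583325948643
```

View pics/w9c.png

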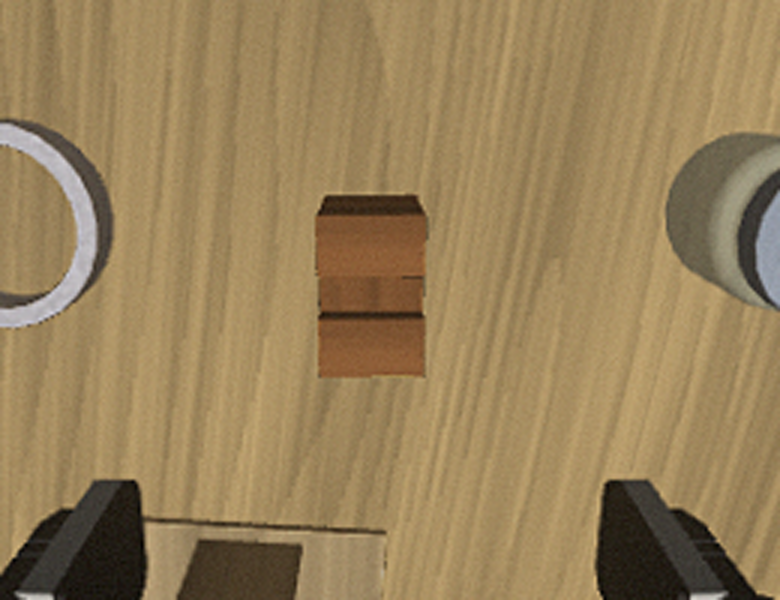

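Run:
```python
from h import *
c=load("wrist9")
uv=np.array([(317,213),(426,214),(425,375),(319,377)])/3+[130,80]-.3
P=pix2plane(c,uv,.060)[:,:2]; print(P,P.mean(0))
e=(P[1]-P[2]+P[0]-P[3]); print(np.degrees(np.arctan2(e[1],e[0])), [np.linalg.norm(P[i]-P[(i+1)%4]) for i in range(4)])
C,uvp=cloud(c)
m=(abs(C[:,2]-.060)<.006)&(C[:,0]<.6)&(C[:,0]>.5)&(C[:,1]>-.06)&(C[:,1]<.04)
r=cv2.minAreaRect(C[m][:,:2].astype(np.float32)*1000); print(r)
```

```text
[[ 0.52566379  0.01844399]
 [ 0.5644528   0.02381158]
 [ 0.57415619 -0.03659936]
 [ 0.53439994 -0.04328068]] [ 0.54966818 -0.00940612]
98.58544148853478 [np.float64(0.03915862780908327), np.float64(0.061185275014274204), np.float64(0.040313765809077785), np.float64(0.062339840984008216)]
((549.382568359375, -9.730640411376953), (39.940303802490234, 62.385799407958984), 8.753376960754395)
```

>>> jog_arm:
  commands: "0 0.001 -0.06 0 0 0;0 0.001 -0.11 0 0 0;0 0.001 -0.15 0 0 0;0 0.001 -0.18 0 0 0;0 0.001 -0.198 0 0 0;0 0.001 -0.198 0 0 0;0 0.001 -0.198 0 0 0"

```text
time: 17.25
eef_pos: [0.5514, -0.01, 0.0197]
tcp_rot: [0.653, 0.757, 0.001, 0.001]
contact_force: [-0.1, -0.2, 0.1]
opening: 0.949
```

>>> jog_arm:
  commands: "0 0 0 0 0 0;0 0 0 0 0 0;0 0 0 0 0 0;0 0 0 0 0 0;0 0 0 0 0 0;0 0 0 0 0 0"
  gripper: 20
  grip_force: 40

```text
time: 18.0
eef_pos: [0.551, -0.0099, 0.0193]
tcp_rot: [0.653, 0.757, 0.0, 0.001]
contact_force: [0.0, -0.0, 6.0]
opening: 0.461
```

Run:
```python
from h import *
s=get_state(); print(s['eef_pos'],s['tcp_rot'],s['contact_force'],s['opening'])
```

```text
[ 0.5509595  -0.00987123  0.01932644] [6.52900289e-01 7.57443475e-01 3.83713255e-04 6.68369157e-04] [ 0.01180598 -0.03259297  5.99701249] 0.4608095924728471
```

>>> jog_arm:
  commands: "0 0 0.02 0 0 0;0 0 0.06 0 0 0;0 0 0.11 0 0 0;0 0 0.13 0 0 0;-0.009 0.05 0.13 0 0 0;-0.018 0.095 0.13 0 0 0;-0.018 0.095 0.13 0 0 0;-0.018 0.095 0.13 0 0 0;-0.018 0.095 0.13 0 0 0"

```text
time: 19.12
eef_pos: [0.5322, 0.0843, 0.148]
tcp_rot: [0.653, 0.757, -0.0, -0.0]
contact_force: [-0.2, -1.0, -1.2]
opening: 0.463
```

Run:
```python
from h import *
snap("wrist",10);snap("top",10); s=get_state(); print(s['eef_pos'],s['tcp_rot'],s['contact_force'],s['opening'])
crop("wrist10",130,50,260,200,"w10c",3)
```

```text
[0.53233514 0.08433678 0.14814877] [ 6.53474986e-01  7.56948101e-01 -1.12712383e-04 -5.96005842e-05] [-0.11762028  0.18494974 -1.18296564] 0.4622482711076989
```

View pics/w10c.png

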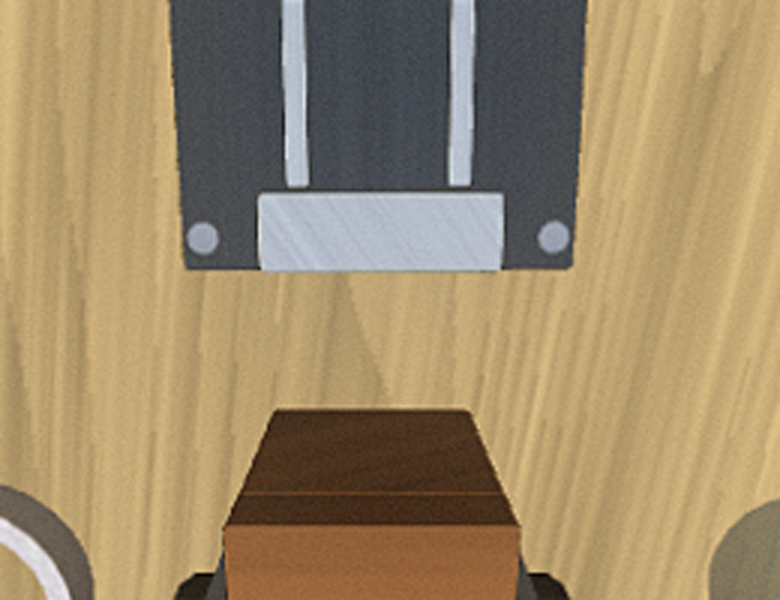

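View pics/wrist10.png

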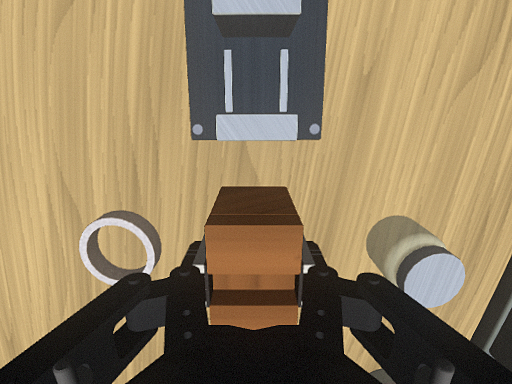

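Run:
```python
from h import *
crop("wrist10",180,170,150,170,"w10b",4.7)
c=load("wrist10")
q=lambda l,z:pix2plane(c,np.array(l)/3+[130,50]-.3,z)[:,:2]
J=q([(258,194),(502,194),(502,270),(261,271)],.078); print("jaw",J,J.mean(0))
f=J[1]-J[0]; print(np.degrees(np.arctan2(f[1],f[0])),np.linalg.norm(f))
S=q([(309,186),(450,186),(302,0),(453,0),(287,186),(471,186)],.020); print("strips",S)
print("plate",q([(186,269),(572,268)],.012))
B=q([(226,526),(519,524)],.1888); print("blk",B,np.linalg.norm(B[1]-B[0]))
a=np.radians(8.54); ex=np.array([np.cos(a),np.sin(a)]); ey=np.array([-ex[1],ex[0]])
n1=J[:2].mean(0)+.0335*ey; n2=J.mean(0)+.0435*ey; st=S[:2].mean(0); pl=q([(186,269),(572,268)],.012).mean(0)
n3=pl+ey*(.141-.0815)
n=np.array([.51823,.18894])
for x in(n,n1,n2,n3): print(x,"in fix frame rel n0",(x-n)@ex*1e3,(x-n)@ey*1e3)
print("strip centre",(st-n)@ex*1e3,(st-n)@ey*1e3, [ ((s-n)@ex*1e3,(s-n)@ey*1e3) for s in S])
s=get_state(); b=B.mean(0)-.031*ey
t=s['eef_pos'][:2]; print("blk centre vs tcp",b,(b-t)@ex*1e3,(b-t)@ey*1e3)
```

```text
jaw [[0.49350681 0.15114494]
 [0.55318994 0.15995351]
 [0.55665858 0.14160008]
 [0.49635588 0.13245199]] [0.5249278  0.14628763]
8.395616526241817 0.060329657585442814
strips [[0.50168918 0.15387332]
 [0.54544224 0.1603303 ]
 [0.49267047 0.20725863]
 [0.53726092 0.21384653]
 [0.494852   0.15289084]
 [0.55196641 0.16131834]]
plate [[0.46400898 0.12154346]
 [0.59078616 0.14056594]]
blk [[0.5080283  0.11199763]
 [0.54647366 0.11794356]] 0.03890243264724176
[0.51823 0.18894] in fix frame rel n0 0.0 0.0
[0.51837363 0.18867779] in fix frame rel n0 0.10310001012626088 -0.2806290504833609
[0.51846806 0.18930532] in fix frame rel n0 0.28967009054531545 0.3259212163901196
[0.51856183 0.18989499] in fix frame rel n0 0.46996678858658053 0.8951218974660968
strip centre 0.5485837239127945 -32.277537963943914 [(np.float64(-21.56482145399223), np.float64(-32.22157049485696)), (np.float64(22.661988901817818), np.float64(-32.33350543303086)), (np.float64(-22.555825636213058), np.float64(21.911110827632676)), (np.float64(22.51852509399818), np.float64(21.804288890301642)), (np.float64(-28.472092834495438), np.float64(-32.17783046255945)), (np.float64(29.260545816761937), np.float64(-32.325257550016836))]
blk centre vs tcp [0.53185448 0.08431431] -0.4786711923906534 0.04915433021423889
```

View pics/w10b.png

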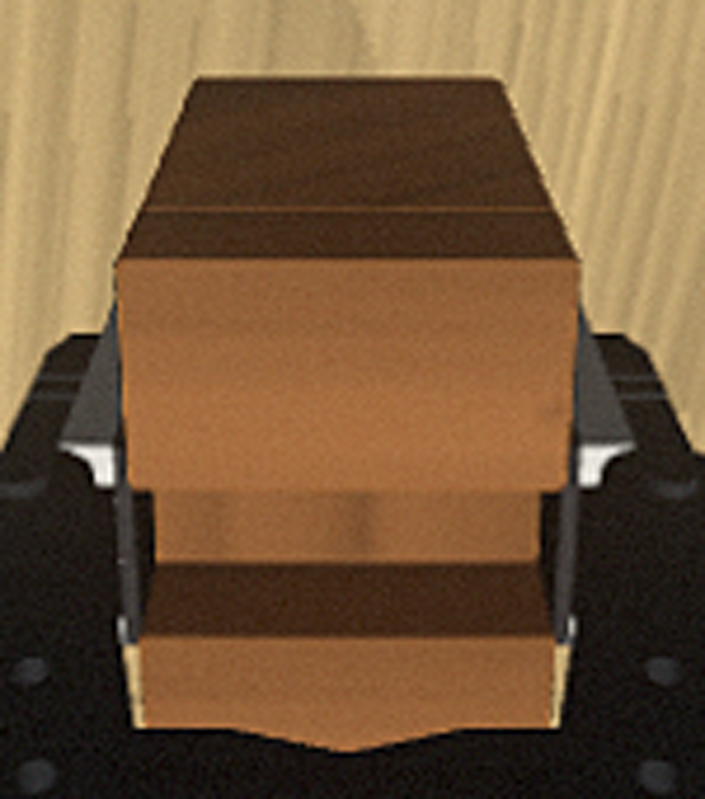

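Run:
```python
from h import *
c=load("wrist10"); t=np.array([.53233514,.08433678])
a=np.radians(8.5); ex=np.array([np.cos(a),np.sin(a)]); ey=np.array([-ex[1],ex[0]])
q=lambda l,z:pix2plane(c,np.array(l)/4.7+[180,170]-.4,z)[:,:2]
for zt in(.185,.1888):
  for l,z,y in (([(118,262),(579,262)],zt,31),([(130,490),(570,490)],zt,8),([(142,636),(555,636)],zt,-8),([(195,78),(503,78)],zt-.06,31)):
    P=q(l,z); w=np.linalg.norm(P[1]-P[0]); m=P.mean(0)-t; d=P[1]-P[0]
    print(zt,y,"w",w*1e3,"x",m@ex*1e3,"y",m@ey*1e3-y,np.degrees(np.arctan2(d[1],d[0])))
```

```text
0.185 31 w 40.55763847579061 x -0.5379066065388494 y -1.8774079222515851 8.368127670041018
0.185 8 w 41.177961802516286 x -0.4387867131917464 y -2.052553010019457 8.361366956480147
0.185 -8 w 40.39729527943779 x -0.6094420201817694 y -2.6442080420112433 8.361624921192297
0.185 31 w 40.594223684601445 x -0.3886503641689341 y -1.5898488224859015 8.370864538552686
0.1888 31 w 39.09898535330614 x -0.5402076485736246 y -0.22982802084846554 8.36812767004105
0.1888 8 w 39.69699878745721 x -0.4446525964589259 y 0.42851964433281964 8.361366956480136
0.1888 -8 w 38.94440889073806 x -0.6091702952015189 y 0.4335825261329447 8.361624921192302
0.1888 31 w 39.6630423826428 x -0.3935417431416419 y -0.5456037911626659 8.370864538552674
```

>>> jog_arm:
  commands: "-0.0065 0.05 0 0 0 0;-0.0133 0.095 0 0 0 0;-0.0133 0.1054 0 0 0 0;-0.0133 0.1054 0 0 0 0;-0.0133 0.1054 0 0 0 0;-0.0133 0.1054 -0.02 0 0 0;-0.0133 0.1054 -0.035 0 0 0;-0.0133 0.1054 -0.04 0 0 0;-0.0133 0.1054 -0.04 0 0 0;-0.0133 0.1054 -0.04 0 0 0"

```text
time: 20.48
eef_pos: [0.5194, 0.1907, 0.109]
tcp_rot: [0.653, 0.757, 0.0, 0.0]
contact_force: [-0.2, -0.9, -0.4]
opening: 0.459
```

Run:
```python
from h import *
snap("wrist",11);snap("scene",11); s=get_state(); print(s['eef_pos'],s['tcp_rot'],s['contact_force'],s['opening'])
crop("scene11",255,140,120,80,"s11c",6.5)
```

```text
[0.51935493 0.19078753 0.10907695] [6.52881160e-01 7.57460038e-01 5.40055105e-04 4.36380895e-04] [-0.40169261  0.40719388 -0.82235556] 0.46335582938389197
```

View pics/wrist11.png

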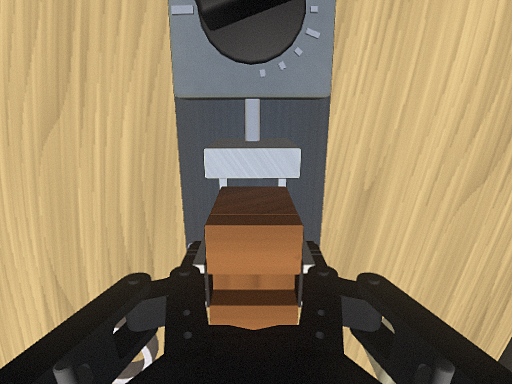

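View pics/s11c.png

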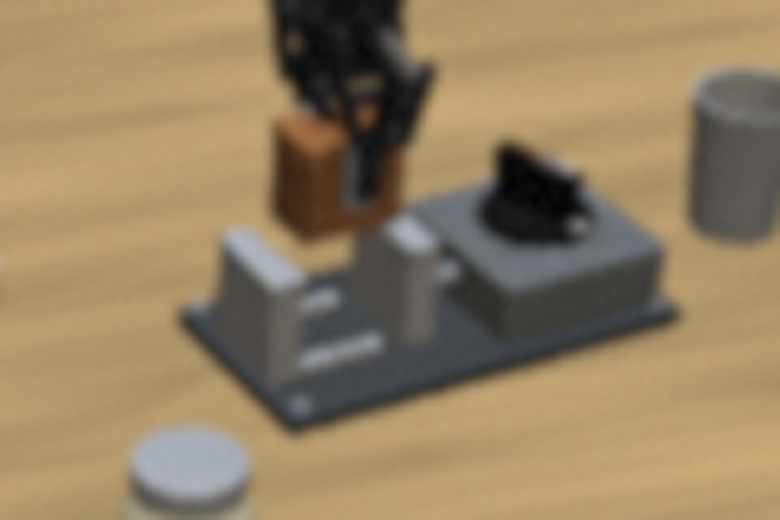

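Run:
```python
from h import *
crop("wrist11",190,130,125,115,"w11b",6)
```

```text
(no output)
```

View pics/w11b.png

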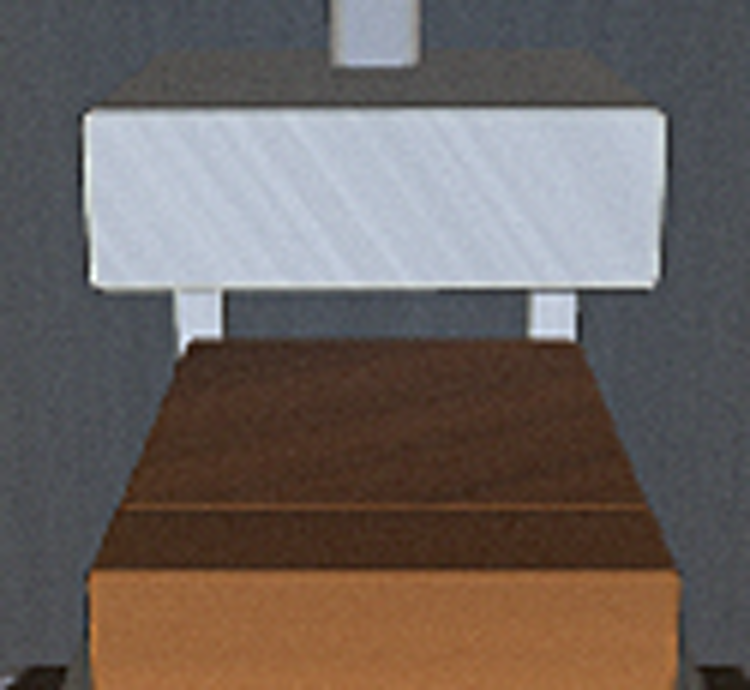

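Run:
```python
from h import *
c=load("wrist11"); n=np.array([.5185,.1892])
a=np.radians(8.5); ex=np.array([np.cos(a),np.sin(a)]); ey=np.array([-ex[1],ex[0]])
q=lambda l,z:(pix2plane(c,np.array(l)/6+[190,130]-.4,z)[:,:2]-n)@np.c_[ex,ey]*1e3
print("jaw",q([(92,290),(660,290),(86,108),(666,108)],.078))
print("strips",q([(223,330),(529,330),(178,330),(577,330)],.020))
for z in (.0875,.0897):print("bot",q([(190,341),(580,341)],z))
for z in (.1465,.1497):print("top",q([(90,571),(679,571)],z))
```

```text
jaw [[-30.64150491  34.09077799]
 [ 30.38168159  33.99305588]
 [-30.30732013  53.58852705]
 [ 30.13279527  53.5016592 ]]
strips [[-22.33699696  14.05063069]
 [ 21.76346198  13.97835314]
 [-28.83139722  14.06432269]
 [ 28.69478871  13.97027211]]
bot [[-19.16340057  31.00343319]
 [ 20.76442325  30.93834441]]
bot [[-18.90292654  31.60922965]
 [ 20.49005802  31.54501275]]
top [[-19.62602404  30.91621499]
 [ 20.77389684  30.83698113]]
top [[-19.02067861  32.29403045]
 [ 20.15079724  32.21720587]]
```

>>> jog_arm:
  commands: "-0.0008 0 0 0 0 0;-0.0008 0 -0.015 0 0 0;-0.0008 0 -0.03 0 0 0;-0.0008 0 -0.045 0 0 0;-0.0008 0 -0.06 0 0 0;-0.0008 0 -0.069 0 0 0;-0.0008 0 -0.073 0 0 0;-0.0008 0 -0.074 0 0 0;-0.0008 0 -0.075 0 0 0;-0.0008 0 -0.075 0 0 0"

```text
time: 21.82
eef_pos: [0.5184, 0.1907, 0.0338]
tcp_rot: [0.653, 0.757, 0.0, 0.0]
contact_force: [0.1, -1.0, -1.1]
opening: 0.461
```

>>> jog_arm:
  commands: "0 0 -0.0005 0 0 0;0 0 -0.001 0 0 0;0 0 -0.001 0 0 0"

```text
time: 22.2
eef_pos: [0.518, 0.1907, 0.0323]
tcp_rot: [0.653, 0.757, -0.0, -0.0]
contact_force: [0.4, 0.2, -0.6]
opening: 0.461
```

>>> jog_arm:
  commands: "0 0 -0.0005 0 0 0;0 0 -0.001 0 0 0;0 0 -0.001 0 0 0"

```text
time: 22.58
eef_pos: [0.5181, 0.1907, 0.0313]
tcp_rot: [0.653, 0.757, 0.0, 0.0]
contact_force: [0.4, 0.1, -1.2]
opening: 0.465
```

>>> jog_arm:
  commands: "0 0 -0.0005 0 0 0;0 0 -0.0005 0 0 0;0 0 -0.0005 0 0 0"

```text
time: 22.95
eef_pos: [0.5181, 0.1907, 0.0313]
tcp_rot: [0.653, 0.757, -0.0, -0.0]
contact_force: [-2.9, -0.8, 4.5]
opening: 0.463
```

>>> jog_arm:
  commands: "0 0 0 0 0 0;0 0 0 0 0 0;0 0 0 0 0 0;0 0 0 0 0 0"
  gripper: 85

```text
time: 23.45
eef_pos: [0.518, 0.1907, 0.0307]
tcp_rot: [0.653, 0.757, -0.0, -0.0]
contact_force: [-0.4, 0.2, 0.5]
opening: 0.85
```

>>> jog_arm:
  commands: "0 0 0.02 0 0 0;0 0 0.05 0 0 0;0 0 0.09 0 0 0;0 0 0.14 0 0 0;0 0 0.18 0 0 0;0 0 0.2 0 0 0;0 0 0.2 0 0 0;0 0 0.2 0 0 0"

```text
time: 24.45
eef_pos: [0.5169, 0.1905, 0.2284]
tcp_rot: [0.653, 0.757, -0.002, -0.001]
contact_force: [0.2, 0.1, -0.2]
opening: 0.85
```

Run:
```python
from h import *
snap("wrist",12);snap("scene",12); s=get_state(); print(s['time'],s['eef_pos'],s['tcp_rot'],s['contact_force'],s['opening'])
crop("wrist12",180,60,150,150,"w12c",4); crop("scene12",255,140,120,80,"s12c",6.5)
```

```text
24.55 [0.51688692 0.19046025 0.22822455] [ 0.65291136  0.75743107 -0.00170036 -0.00142614] [-0.63494972 -0.33823473  0.64804858] 0.8515853382794858
```

View pics/w12c.png

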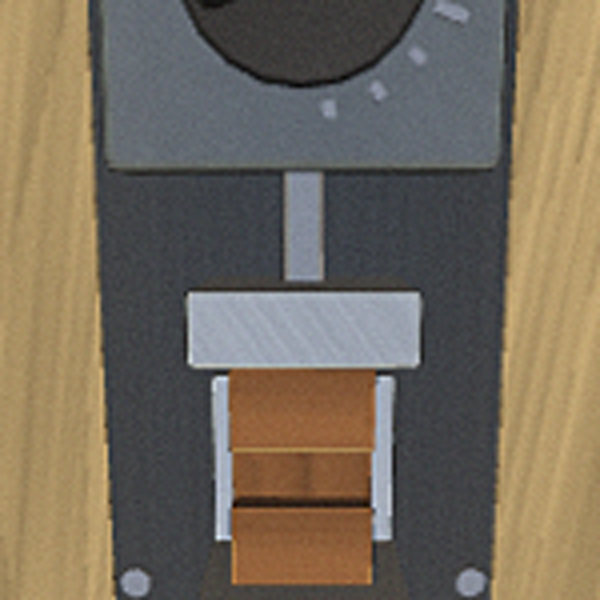

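View pics/s12c.png

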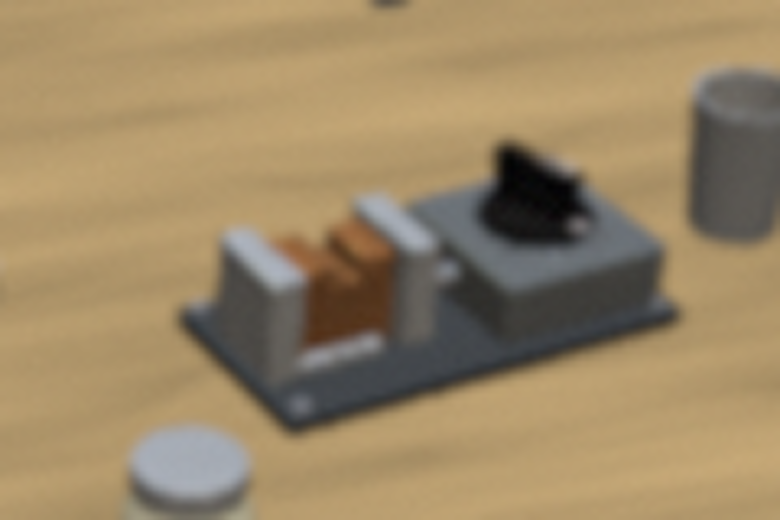

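Run:
```python
from h import *
c=load("wrist12"); n=np.array([.5185,.1892])
a=np.radians(8.5); ex=np.array([np.cos(a),np.sin(a)]); ey=np.array([-ex[1],ex[0]])
q=lambda l,z:(pix2plane(c,np.array(l)/4+[180,60]-.4,z)[:,:2]-n)@np.c_[ex,ey]*1e3
print("jaw",q([(188,367),(420,367)],.078).round(1)); print("strip in",q([(230,541),(374,541)],.020).round(1))
print("blk",q([(229,372),(376,372),(232,584),(373,584),(230,450),(374,450),(232,507),(373,507)],.072).round(1))
C,uv=cloud(c); d=(C[:,:2]-n)@np.c_[ex,ey]; m=(abs(d[:,0])<.015)&(abs(d[:,1]-.02)<.008); print("top z",np.median(C[m][:,2])); m=(abs(d[:,0])<.015)&(abs(d[:,1]+.02)<.008); print(np.median(C[m][:,2]))
snap("top",12);
```

```text
jaw [[-30.7  34.1]
 [ 30.6  34. ]]
strip in [[-24.2 -32. ]
 [ 23.4 -32. ]]
blk [[-20.3  31.8]
 [ 19.4  31.8]
 [-20.5 -28.8]
 [ 19.7 -28.8]
 [-20.4  10.3]
 [ 19.2  10.3]
 [-20.1  -6. ]
 [ 19.3  -6. ]]
top z 0.3151983201561255
0.07205098594754253
```

>>> jog_arm:
  commands: "0.01 0.06 0.02 0 0 0;0.01 0.1 0.02 0 0 0;0.01 0.1 0.02 0 0 0;0.01 0.1 0.02 0 0 0;0.01 0.1 0.02 0 0 0"

```text
time: 25.22
eef_pos: [0.5279, 0.2896, 0.2501]
tcp_rot: [0.653, 0.757, -0.001, -0.0]
contact_force: [-0.6, 0.4, -0.4]
opening: 0.852
```

Run:
```python
from h import *
snap("wrist",13); crop("wrist13",120,60,260,200,"w13c",3)
```

```text
(no output)
```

View pics/w13c.png

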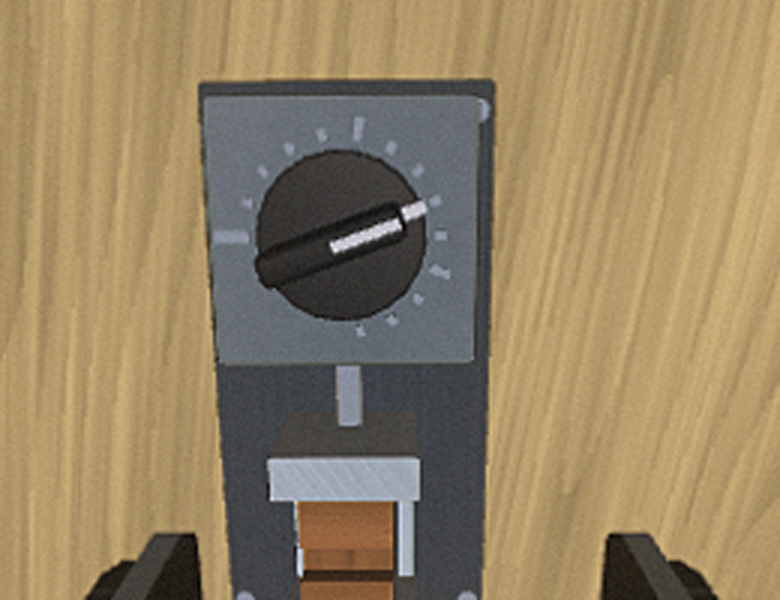

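View pics/top12.png

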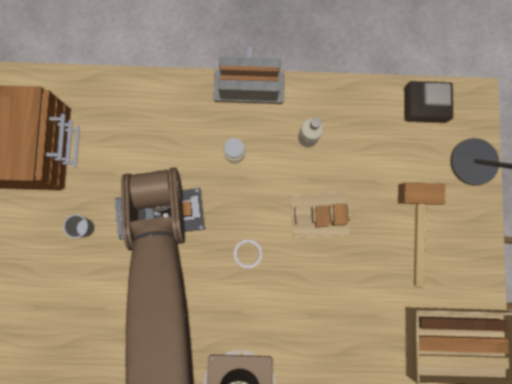

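```bash
python3 -c "
from plant import ctrl,get_state
print(ctrl.sign_off()); print(get_state()['time'])"
```

```text
the job is handed in; nothing more can be done
None
the job is handed in; nothing more can be done
```

The dial is set to position 8 and the grooved block sits between the jaws on the plate; I handed the job in at about 25 s of the 72 s allowed.

- **Dial:** it started at mark 4. I turned it four clicks clockwise, pausing at 7 to look. A picture before the hand-in showed the pointer on the eighth mark, not past it.
- **Block:** I lifted it out of the rack by its ends and set it upright on open bench. I then regripped it by its 40 mm sides and lowered it gently to a contact force of about 4.5 N at the expected height. Then I released it.
- **Placing:** the wrist camera put the block about 0.5 mm off the nest in x and about 1.5–2 mm in y, towards the moving jaw. The limits are 4 and 4.5 mm. Its top measured 72 mm above the bench over one half of the block, which is right for sitting flat on the plate. The depth reading over the other half was plainly wrong (0.315 m), so I left it out.
- **Other things:** by eye, the other two blocks and the loose things looked unmoved in the top picture; I did not measure them.
- **At the hand-in:** the gripper was open and well clear of everything.

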